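# Close up a loaded slide editor and step it on

### The arm

A 6-joint arm with a two-finger parallel gripper is mounted at the origin on the work surface. World frame = base frame: x ahead of the robot, y to its left, z up, the work surface at z = 0. Lengths are in m, angles in rad, forces in N, time in s.
With the tool pointing down it reaches from about 0.3 to 0.825 m from the base axis. Payload 5.4 kg.
Tool frame: the origin (TCP) lies at the very end of the fingers, on their centre line; the grasp point (between the pads) lies env.pinch_z behind it (env.pinch_z is the distance from the TCP to the grasp point, in m); z points along the fingers, y is the direction in which the jaws open and shut (so a half turn about z gives the same grasp; the last joint's range is limited). The gripper opens to 92 mm and grips with 3 to 60 N. Pads are 20 mm wide; open, the fingers measure 128 mm over their backs; the gripper's body (75 mm by 189 mm) begins 69 mm behind the grasp point.
Start: joints at [-1.457, 0.158, 1.597, -0, 1.386, -0.21], TCP at [0.183, -0.545, 0.215] pointing down, gripper open.
Joint ranges: [-2.91, 2.91], [-0.94, 2.29], [0.18, 2.7], [-1.29, 4.43], [0.17, 2.64], [-3, 3]. Speed limits (rad/s): [2.57, 2.57, 3.14, 3.14, 3.14, 3.14].

### API

Orientations are given as a 3x3 rotation matrix whose columns are the frame's x, y, z axes.
In Python, from plant import env gives the robot as it stands. The module is installed in compiled form; this text tells all that it offers. Calls block until the motion is done:
- env.move_to(position, orientation): joint-space move of the TCP to a pose.
- env.move_straight(position, rotation=None, rate=0.15, threshold=None): straight line of the TCP; rotation=None keeps the orientation; rate is the mean speed in m/s. With threshold (N) it stops when the force on the tool has changed by that much, and returns True; else False.
- env.set_joints(angles): joint-space move.
- env.let_go() and env.grab(squeeze=None): open the fingers fully, or close them until they stop; squeeze is the grip in N (None keeps the last).
- env.wait(seconds).
- env.inverse_kinematics(position, orientation): joint angles nearest the present ones, or None.
- env.get_obs(): the state.
- env.capture(name): name is "side" or "top"; returns (picture, depth): 420x560x3 uint8, red, green, blue; 420x560 float32, m along the optical axis (not along the pixel's ray), 0 where there is no reading.
- env.calibration(name): a dict with "camera_matrix" (3x3 intrinsics, pixels), "k1" (the pictures are not rectified: a ray, as slopes to the right and down, at radius r is drawn at 1 + k1 r^2 times it, then the intrinsics apply), "extrinsics" (4x4, takes a point from world to camera coordinates). Camera axes: x right, y up, looking along -z (the intrinsics and any distortion apply to the point x, -y, -z); pixel columns grow to the right and rows downward; lengths in m; the calibration is good to about 2 mm. A picture is of the moment at which its call begins. calibration takes no time and is no camera call.
A pose or a line that the arm cannot do raises env.Unreachable and nothing moves.
- env.job_done(): hands the job in, once; it reports no verdict.
Trained networks look in the newest picture that a camera, given by its name, has taken for a name from the list of things; names that differ only in an ending like _2 or _b are one class to them, and where a whole thing is asked for, a point or a joint stands for the part that bears it (a point fixed in the world has none). Each returns a list of dicts, best first, with "score" (0 to 1); they miss things now and then, are a little off and sometimes report something else, mostly with a low value. They report only what shows in the picture. A call takes as long as a camera call. They do not tell look-alikes from the thing itself.
- env.recognise(camera, query): "position" ([column, row] in pixels, amid what is visible of it).
- env.silhouettes(camera, query): "region" (420x560 bool, what is visible of it) and "position" ([column, row] in pixels, amid what is visible of it).
The state is a dict: "t": time; "joint_pos": joint angles; "dq": joint speeds; "effort": joint torques, N m; "tcp_pos": TCP position; "tcp_rot": TCP orientation; "wrist_force": force on the tool from outside, world axes, zero at the start; "moment": the same for the moment, N m; "finger_gap": finger opening in m.
Only numpy, scipy, OpenCV 4.12 (cv2) and the standard library are available. Lean on these libraries where they do the work, as an engineer would, in place of code of your own. Each camera call takes 0.05 s, during which the arm holds its last target.

### The job

The slide editor has been loaded. With your fingertips alone, gently push its receiving tray fully in and swing the lid of the feed well right down shut, in either order, then press the advance button all the way down and let it come back up. Grip and lift nothing: the two slides stay lying in the tray, and the things standing around and on the editor stay where they are.

Things in the scene. Friction and masses are not known exactly. Their poses are not given: they have to be found in the camera images.
- editor: Tan plastic slide editor fixed to the table, 180 deep (x), 300 wide (y), deck 70 high (mm). Origin: centre of underside. -x is its front (robot side), +y its left, z up. Viewing hood, 150 high, at x -20..85, y 10..140. Feed well: collar 64 square round x 5, y -85, rim 92 high, with a slide stack inside. Receiving tray below it, in the front.
- tray_front (a point): Centre of the outer face of the receiving tray's front, 26 above the table; moves with the tray. The front is a plain upright panel 104 wide, 44 high (4 to 48 above the table), 5 thick, no handle, facing the editor's -x; push it along the editor's +x. The open tray behind it (walls 26 high) holds two slides. mm.
- tray_mouth (a point): Where the centre of the tray's front face comes to lie when the tray is fully in: flush with the editor's front, 26 above the table, editor frame (-90, -85, 26). Fixed to the editor.
- tray (a joint): How far the tray stands out, m: 0 fully in (a firm stop), grows as it comes out along the editor's -x, at most 0.09. Starts 0.035 to 0.055. It moves against about 1 N and stays where it is left.
- lid_edge (a point): Point on the lid's outer (upper when shut) face, on its middle line, 66 from the hinge, 4 short of the free edge; moves with the lid. The feed well's lid is a dark brown plate 70 by 70, 5 thick, with a 5 mm thumb lip at the free edge and a pressure pad beneath. With the lid shut this point is at (-27, -85, 97.5) in the editor's frame. mm.
- lid_hinge (a point): Middle of the lid's hinge line, which runs along the editor's y at the rear rim of the feed well: (39, -85, 92.5) mm in the editor's frame, fixed. The lid's inner face lies in a plane through this line, its outer face 5 mm off.
- lid (a joint): Opening angle of the lid, rad: 0 shut flat on the collar (firm stop), pi/2 upright, at most 1.6; grows as the free edge swings up and back. Shut, the lid reaches from the hinge towards the front. Starts 0.9 to 1.4. The hinge is stiff: the lid stays at any angle, moves with less than 1 N at its free edge, and must be pushed down all the way.
- advance_top (a point): Centre of the top of the advance button, a round grey push button 22 across in a dark round bezel 38 across on the deck, at editor frame (-58, -8, 84) when up; 10 proud of the bezel. It moves straight down with the button.
- advance (a joint): Travel of the advance button, m: 0 up, 0.006 fully down (a firm stop). It springs back up by itself; starts down at about 1.2 N and needs about 4 N at the bottom.
- slide_a: Lower of two loose glass-mounted slides, white frames 50 by 50 by 3.2 with a dark window, lying one on the other on the tray's floor 9 above the table. Origin: centre of its underside. It rides in with the tray.
- slide_b: Upper of the two slides in the tray, as slide_a; origin at the centre of its underside.
- loader: Bystander: red anodised film loader tube standing upright, 52 across, 145 high; origin under its centre.
- roller: Bystander: rubber roller with a wooden handle, lying in front of the editor to the right of its tray; 162 long, 80 wide, 33 high; handle towards its own -x, rubber roll at +x; origin on the table below the frame.
- ashtray: Bystander: round smoky glass ashtray 116 across, 33 high, holding three brass washers; origin under its centre.
- loupe: Bystander: black loupe standing in front of the editor to the left of its tray, 47 across, 58 high; origin under its centre.
- filmcan: Bystander: aluminium film can with black cap, 33 across, 52 high, standing on the deck at the editor's front left, before the screen; origin under its centre.
- slidebox: Bystander: grey slide box with black lid, 117 by 60, 58 high, standing beside the editor's right wall; origin under its centre.
- blower: Bystander: black rubber dust blower standing upright, 62 across, 105 high; origin under its centre.
Things that resemble listed ones, but are neither listed nor needed, are in the scene too. Leave any blue or red look-alike of the slide_b alone.

How it is judged:
On the way, in this order (a step that is already met when the one before it is completed fails the run):
1. the tray is fully in and the lid is shut (value of joint tray below 0.004 m and value of joint lid below 0.05 rad), for 0.2 s.
2. with tray and lid shut, the advance button is pressed down (all of step 1 and value of joint advance above 0.0048 m), for 0.1 s.
At the end, for the whole second after the job is handed in: Tray within 4 mm of fully in, lid within 0.05 rad of shut, button up again (within 1 mm) after having been pressed down at least 4.8 of its 6 mm for 0.1 s with tray and lid already shut, both slides lying at rest in the tray (all of step 1 and value of joint advance below 0.001 m and x of slide_a in the frame of editor between -0.065 and 0.04 m and height (world z) of each of slide_a, slide_b below 0.025 m and linear speed of each of slide_a, slide_b below 0.03 m/s and x of slide_b in the frame of editor between -0.065 and 0.04 m); the robot touches nothing.
It fails at once if a slide is lifted or tipped in the tray (height (world z) of any of slide_a, slide_b above 0.03 m or angle between any of slide_a, slide_b's own z axis and vertical above 0.5 rad).
It fails at once if a bystander is shifted by 30 mm or more, lifted or knocked over (distance of any of loader, roller, ashtray, loupe, filmcan, slidebox, blower from where it was at the start of the episode above 0.03 m or angle between any of loader, roller, ashtray, loupe, filmcan, slidebox, blower's own z axis and vertical above 0.5 rad).
It fails at once if the editor, its tray, lid or button is gripped or pushed with more than 40 N (contact force between the fingers and editor above 40 N).
It also fails if it takes over 54 s, if anything falls off the work surface, if the arm or the gripper's body presses on something with over 40 N, if the wrist force passes 120 N, or if a joint passes its speed limit or range.

## Working session

There is one attempt and no reset: what is moved stays moved. The work goes in short steps, each a Python script; the robot and the scene stay as the last script left them, time stands still between calls to the robot, and variables do not carry over. Pictures are saved under pics/ and viewed, and the job is handed in when it is done.

```bash
mkdir -p pics; ls
cat > h.py <<'E'
import numpy as np, cv2
from plant import env
def ray(cam,px):
    c=env.calibration(cam);K=np.array(c["camera_matrix"]);k=c["k1"]
    d=np.array([(px[0]-K[0,2])/K[0,0],(px[1]-K[1,2])/K[1,1]])
    u=d.copy()
    for _ in range(30): u=d/(1+k*(u@u))
    E=np.array(c["extrinsics"]);return u,E
def pt(cam,px,z):  # z depth
    u,E=ray(cam,px)
    p=np.array([u[0]*z,-u[1]*z,-z]);return E[:3,:3].T@(p-E[:3,3])
def proj(cam,P):
    c=env.calibration(cam);K=np.array(c["camera_matrix"]);k=c["k1"];E=np.array(c["extrinsics"])
    P=np.atleast_2d(P);q=P@E[:3,:3].T+E[:3,3]
    u=np.stack([q[:,0]/-q[:,2],-q[:,1]/-q[:,2]],1);r=(u**2).sum(1,keepdims=True);u=u*(1+k*r)
    return np.stack([u[:,0]*K[0,0]+K[0,2],u[:,1]*K[1,1]+K[1,2]],1)
def cloud(cam,depth):
    c=env.calibration(cam);K=np.array(c["camera_matrix"]);k=c["k1"];E=np.array(c["extrinsics"])
    v,u=np.mgrid[:420,:560].astype(float)
    d=np.stack([(u-K[0,2])/K[0,0],(v-K[1,2])/K[1,1]],-1);w=d.copy()
    for _ in range(30): w=d/(1+k*(w**2).sum(-1,keepdims=True))
    p=np.stack([w[...,0]*depth,-w[...,1]*depth,-depth],-1)
    P=(p-E[:3,3])@E[:3,:3]; P[depth<=0]=np.nan; return P
def snap(cam,name):
    im,d=env.capture(cam);cv2.imwrite(f'pics/{name}.png',cv2.cvtColor(im,cv2.COLOR_RGB2BGR));return im,d
E
python3 - <<'E'
from h import *
for c in("top","side"):
    im,d=snap(c,c+"0");np.save(c+"0.npy",d)
    C=env.calibration(c);print(c,C)
    for q in("editor","tray_front","lid_edge","advance_top","slide_a","filmcan"):
        print(q,[(np.round(r["position"],1).tolist(),round(r["score"],2)) for r in env.recognise(c,q)])
o=env.get_obs();print(o["t"],env.pinch_z,o["finger_gap"])
E
```

```text
pics
top {'camera_matrix': array([[501.22698402,   0.        , 278.07810419],
       [  0.        , 501.22698402, 209.5665836 ],
       [  0.        ,   0.        ,   1.        ]]), 'k1': 0.04585239895806707, 'extrinsics': array([[ 0.02677633, -0.99944972,  0.01957768, -0.02758686],
       [ 0.99160855,  0.0290339 ,  0.12597424, -0.5918503 ],
       [-0.12647333,  0.01604026,  0.99184031, -1.29300791],
       [ 0.        ,  0.        ,  0.        ,  1.        ]])}
editor [([247.7, 185.1], 0.57)]
tray_front [([283.2, 234.4], 0.65)]
lid_edge [([282.1, 176.1], 0.66), ([250.4, 186.2], 0.39), ([434.8, 210.1], 0.16)]
advance_top [([249.0, 204.2], 0.53), ([281.0, 235.1], 0.42)]
slide_a [([278.0, 227.6], 0.73), ([281.3, 267.9], 0.59), ([374.5, 229.7], 0.54), ([249.6, 185.5], 0.26)]
filmcan []
side {'camera_matrix': array([[486.09127425,   0.        , 275.73554267],
       [  0.        , 486.09127425, 209.42802938],
       [  0.        ,   0.        ,   1.        ]]), 'k1': -0.035463856109129006, 'extrinsics': array([[-0.76131693, -0.64837743, -0.00179664,  0.45456238],
       [ 0.4528364 , -0.5336941 ,  0.71421971, -0.32562204],
       [-0.4640428 ,  0.54293398,  0.69991926, -1.12939161],
       [ 0.        ,  0.        ,  0.        ,  1.        ]])}
editor [([242.0, 221.0], 0.58)]
tray_front [([299.8, 230.5], 0.75)]
lid_edge [([263.6, 179.7], 0.55)]
advance_top [([265.5, 223.0], 0.36)]
slide_a [([343.5, 189.6], 0.66), ([321.3, 248.4], 0.63), ([291.6, 228.5], 0.56), ([176.0, 342.1], 0.32), ([262.6, 225.7], 0.25)]
filmcan [([232.9, 246.8], 0.69), ([291.4, 230.5], 0.22)]
0.7 0.0187 0.09193719380206239
```

View pics/top0.png

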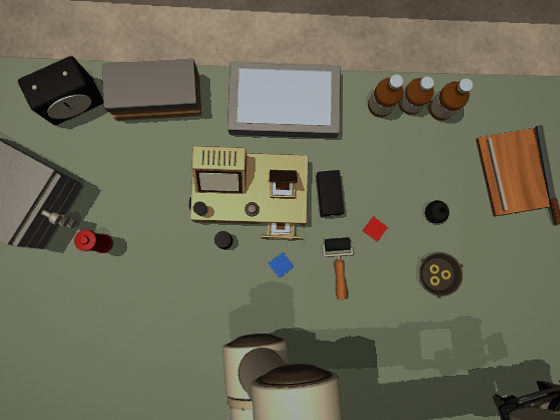

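View pics/side0.png

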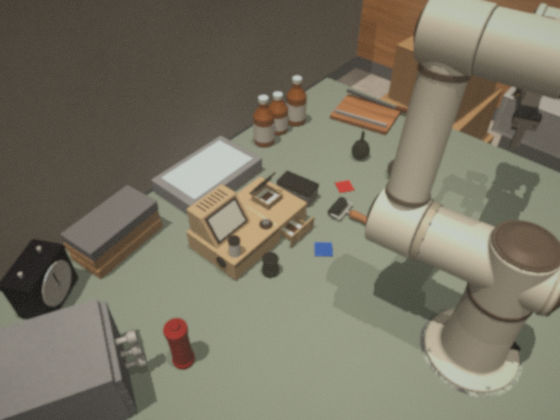

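The top picture shows the editor at about (190–308, 147–223), with the button at (252,209), the lid ajar at (284,176) and the tray at (282,230). The roller is at (340,265), the loupe at (223,240) and the film can at (200,208). Next I'll fit the editor's pose.

Run:
```python
from h import *
for c,(x0,x1,y0,y1) in {"top":(180,350,135,285),"side":(180,340,160,285)}.items():
    im=cv2.imread(f'pics/{c}0.png');cv2.imwrite(f'pics/{c}0z.png',cv2.resize(im[y0:y1,x0:x1],None,fx=4.7,fy=4.7 if c=="top" else 4.5,interpolation=cv2.INTER_CUBIC)[:600,:800])
for c in("top","side"):
    P=cloud(c,np.load(c+"0.npy"))
    Z=P[...,2]
    # table check
    r=(P[...,0]>0.3)&(P[...,0]<0.8)&(abs(P[...,1])<.3)
    t=Z[r&(abs(Z)<.012)];print(c,"table z",np.median(t))
    m=r&(abs(Z-.07)<.005)
    m=m.astype(np.uint8); n,l,s,_=cv2.connectedComponentsWithStats(m)
    i=1+np.argmax(s[1:,4]);print(s[i])
    Q=P[l==i][:,:2];print("n",len(Q),"medz",np.median(Z[l==i]))
    R=cv2.minAreaRect((Q*1000).astype(np.float32));print(R,cv2.boxPoints(R).round().tolist())
```

```text
top table z 0.0007704199502591051
[ 189  153  119   71 4442]
n 4442 medz 0.07063613248992877
((645.8604736328125, 67.78987121582031), (305.9356384277344, 180.72279357910156), 89.98395538330078) [[555.0, -85.0], [736.0, -85.0], [736.0, 221.0], [556.0, 221.0]]
side table z 0.0006149339973067744
[ 186  177  121   89 2708]
n 2708 medz 0.07066143304503925
((642.9357299804688, 67.20069122314453), (307.6768798828125, 184.80177307128906), 89.4931640625) [[549.0, -86.0], [734.0, -87.0], [737.0, 220.0], [552.0, 222.0]]
```

View pics/top0z.png

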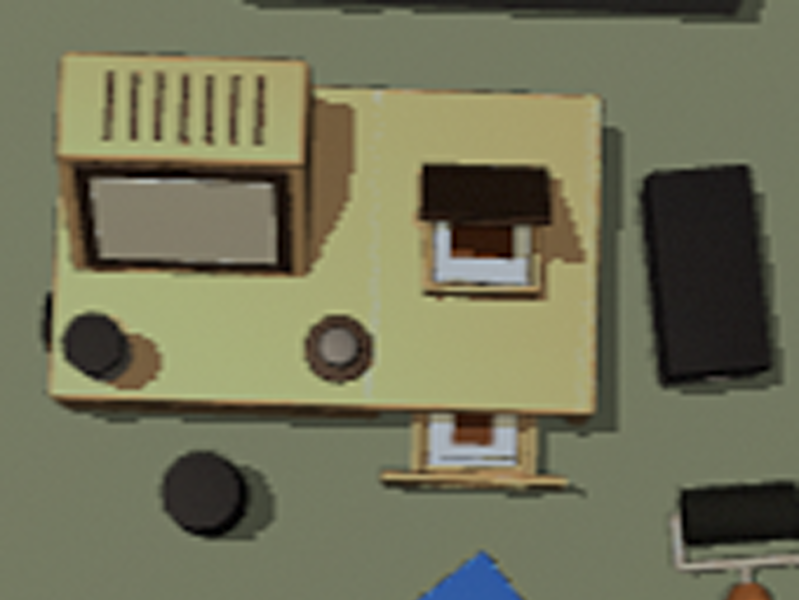

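View pics/side0z.png

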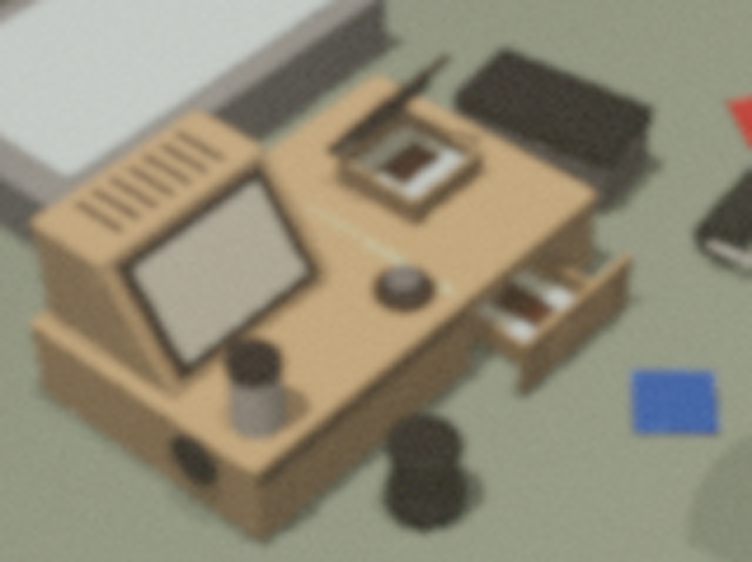

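```bash
cat > pose.py <<'E'
from h import *
from scipy.optimize import least_squares
P={c:cloud(c,np.load(c+"0.npy")) for c in("top","side")}
p=P["top"];Z=p[...,2]
m=(abs(Z-.0706)<.006)&(p[...,0]>.5)&(p[...,0]<.78)&(p[...,1]>-.13)&(p[...,1]<.26)
fr=[];rt=[]
for c in range(560):
    r=np.where(m[:,c])[0]
    if len(r)>8:
        q=p[r.max(),c]; fr.append(q)
fr=np.array(fr)
for r in range(420):
    c=np.where(m[r])[0]
    if len(c)>20: rt.append((p[r,c.max()],p[r,c.min()]))
rt=np.array(rt)
k=(fr[:,1]<.2)&(fr[:,1]>-.07)
f=np.polyfit(fr[k,1],fr[k,0],1);print("front x = ",f,"resid",np.std(fr[k,0]-np.polyval(f,fr[k,1])))
g=np.polyfit(rt[10:-8,0,0],rt[10:-8,0,1],1);print("right",g); g2=np.polyfit(rt[10:-8,1,0],rt[10:-8,1,1],1);print("left",g2)
yaw=np.arctan(g[0]);print("yaw",-np.arctan(f[0]),np.arctan(g[0]),np.arctan(g2[0]))
E
python3 pose.py
python3 - <<'E'
from h import *
# lid, tray, button measures in tentative frame
o=np.array([.646,.0675,0.0007])
for c in("top","side"):
    P=cloud(c,np.load(c+"0.npy"))-o
    X,Y,Z=P[...,0],P[...,1],P[...,2]
    k=(X>-.02)&(X<.12)&(abs(Y+.085)<.045)&(Z>.1)
    A=P[k];print(c,"lid n",len(A),A.min(0),A.max(0)); 
    if len(A): 
        r=np.arctan2(A[:,2]-.0925,.039-A[:,0]);print("ang",np.percentile(r,[5,25,50,75,95])," y mid",np.percentile(A[:,1],[2,98]))
        rr=np.hypot(A[:,2]-.0925,.039-A[:,0]);print("rad",np.percentile(rr,[50,95,100]))
    k=(X<-.094)&(X>-.17)&(Z>.03)&(Z<.06)&(abs(Y+.085)<.07)
    A=P[k];print("tray n",len(A),np.percentile(A,[0,5,50,95,100],axis=0).round(4).tolist())
    k=(np.hypot(X+.058,Y+.008)<.025)&(Z>.079)
    A=P[k];print("btn",len(A),A.mean(0),A.max(0))
    k=(np.hypot(X+.02,Y-.1)<.1)&(Z>.079)
for q in("loupe","filmcan","roller","slidebox"):
  for c in("top","side"):
    env.capture(c) if q=="loupe" else 0
    P=cloud(c,np.load(c+"0.npy"))
    for r in env.silhouettes(c,q)[:2]:
        A=P[r["region"]];print(q,c,round(r["score"],2),np.nanpercentile(A,[3,97],axis=0).round(3).tolist())
E
```

```text
front x =  [-0.00683839  0.55698205] resid 0.005189323200777006
right [ 0.00087341 -0.08659603]
left [-1.08990341  0.87912126]
yaw 0.006838280917762609 0.0008734085022455377 -0.8283896315114285
top lid n 332 [-0.00141161 -0.12252396  0.10001829] [ 0.04130412 -0.0542148   0.15864331]
ang [1.0091056  1.05245355 1.08275227 1.1684183  1.44645628]  y mid [-0.12105701 -0.054782  ]
rad [0.04433899 0.07277871 0.0764585 ]
tray n 105 [[-0.1286, -0.1383, 0.0318], [-0.1282, -0.1347, 0.0337], [-0.1259, -0.093, 0.0467], [-0.1229, -0.0407, 0.0521], [-0.1226, -0.0355, 0.0535]]
btn 57 [-0.0577881  -0.01050056  0.08323675] [-0.0468834   0.00239442  0.09122361]
side lid n 116 [-0.00590868 -0.12136413  0.10026717] [ 0.03285118 -0.04997964  0.1583615 ]
ang [0.76287176 0.88256072 0.94456863 0.97868061 1.01446615]  y mid [-0.11842504 -0.05092242]
rad [0.05639111 0.07489412 0.07971529]
tray n 152 [[-0.1334, -0.1428, 0.0302], [-0.1323, -0.1315, 0.032], [-0.1298, -0.0811, 0.0436], [-0.1252, -0.0363, 0.0503], [-0.0941, -0.0152, 0.0591]]
btn 40 [-0.0620654  -0.0080205   0.08344863] [-0.04933341  0.0012265   0.0870452 ]
loupe top 0.73 [[0.488, 0.109, 0.021], [0.527, 0.148, 0.064]]
loupe side 0.78 [[0.484, 0.113, 0.006], [0.524, 0.153, 0.061]]
filmcan top 0.73 [[0.566, 0.17, 0.086], [0.593, 0.199, 0.128]]
filmcan side 0.66 [[0.563, 0.17, 0.073], [0.601, 0.201, 0.125]]
roller top 0.61 [[0.373, -0.209, 0.002], [0.52, -0.139, 0.035]]
roller side 0.68 [[0.415, -0.209, 0.001], [0.517, -0.137, 0.034]]
slidebox top 0.63 [[0.583, -0.178, 0.015], [0.694, -0.116, 0.064]]
slidebox top 0.34 [[0.518, -0.06, 0.005], [0.554, 0.022, 0.053]]
slidebox side 0.6 [[0.578, -0.219, 0.002], [0.692, -0.113, 0.063]]
```

```bash
cat >> h.py <<'E'
R=np.array([[1,0,0],[0,-1,0],[0,0,-1.]])
O=np.array([.646,.0665,0.])
E
python3 - <<'E'
from h import *
# overlay check of the pose
pts=np.array([[-90,-150,70],[-90,150,70],[90,-150,70],[-58,-8,84],[-27,-85,92],[-27,-117,92],[-27,-53,92],[85,10,150],[85,140,150],[-125,-137,48],[-125,-33,48]])/1000
for c in("top","side"):
    im=cv2.imread(f'pics/{c}0.png')[135:285,180:350];im=cv2.resize(im,None,fx=4,fy=4,interpolation=cv2.INTER_CUBIC)
    for q in proj(c,pts+O): cv2.circle(im,tuple(int(v) for v in ((q-[180,135]+.5)*4)),4,(255,0,255),1)
    cv2.imwrite(f'pics/{c}ov.png',im)
for p in([-.153,-.085,.02],[.047,-.085,.15],[-.058,-.008,.08]): print(env.inverse_kinematics(O+p,R))
E
```

```text
[-2.82999974e-01  2.03838495e-01  1.96985042e+00 -4.44089210e-16
  9.67903738e-01  1.28779635e+00]
[-2.00517530e-01  5.08061485e-01  1.28889435e+00 -4.44089210e-16
  1.34463682e+00  1.37027880e+00]
[-1.05165168e-01  3.35286828e-01  1.66634718e+00 -4.44089210e-16
  1.13995864e+00  1.46563116e+00]
```

View pics/topov.png

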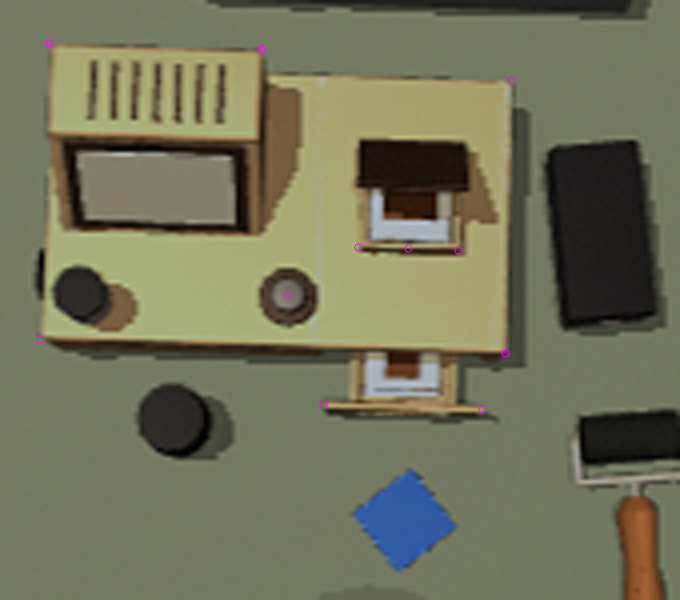

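View pics/sideov.png

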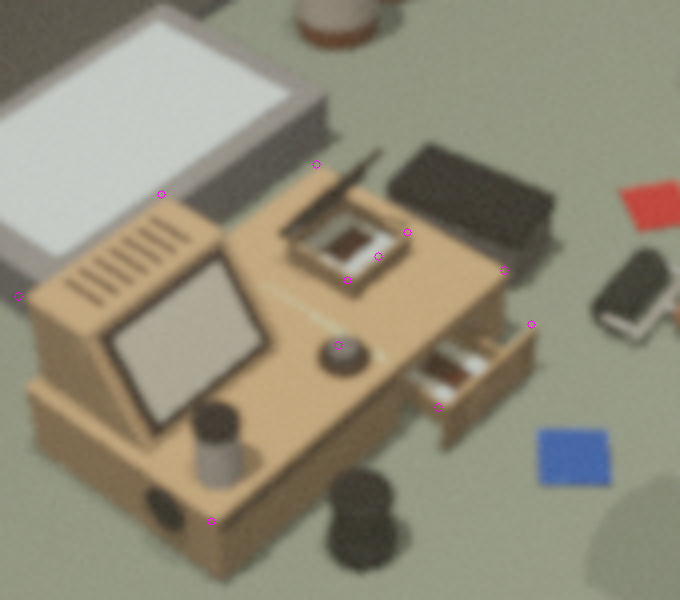

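The overlay agrees with the picture to about 2 mm from above, with button, collar and deck corners all on. From the side it is off by 1–2 px. Now I'll push the tray in.

Run:
```python
from h import *
def st(s): o=env.get_obs();print(s,round(o["t"],2),(o["tcp_pos"]-O).round(4),np.round(o["wrist_force"],1))
env.grab()
print("gap",env.get_obs()["finger_gap"])
env.move_to(O+[-.156,-.085,.15],R);st("above")
env.move_straight(O+[-.156,-.085,.022],rate=.15);st("down")
h=env.move_straight(O+[-.095,-.085,.022],rate=.025,threshold=7);st(f"push {h}")
```

```text
gap 0.00042542567898724805
above 4.74 [-0.1558 -0.0857  0.1501] [ 0.7  0.4 -0. ]
down 5.74 [-0.1552 -0.0853  0.0229] [ 0.7 -0.3  1.1]
push True 7.66 [-0.1026 -0.0849  0.0214] [ 0.1 -0.3 -0.1]
```

Run:
```python
from h import *
def st(s): o=env.get_obs();print(s,round(o["t"],2),(o["tcp_pos"]-O).round(4),np.round(o["wrist_force"],1))
h=env.move_straight(O+[-.092,-.085,.022],rate=.02,threshold=12);st(f"push {h}")
env.move_straight(O+[-.13,-.085,.022],rate=.08)
env.move_straight(O+[-.15,-.085,.15],rate=.2);st("up")
im,d=snap("side","side1");im2,d2=snap("top","top1")
a=cv2.resize(im[160:285,180:340],None,fx=4.5,fy=4.5);cv2.imwrite("pics/side1z.png",cv2.cvtColor(a,cv2.COLOR_RGB2BGR))
```

```text
push True 7.96 [-0.1029 -0.0846  0.0205] [0.2 0.2 0.1]
up 9.24 [-0.1505 -0.0848  0.1489] [-0.1  0.8 -0.9]
```

View pics/side1z.png

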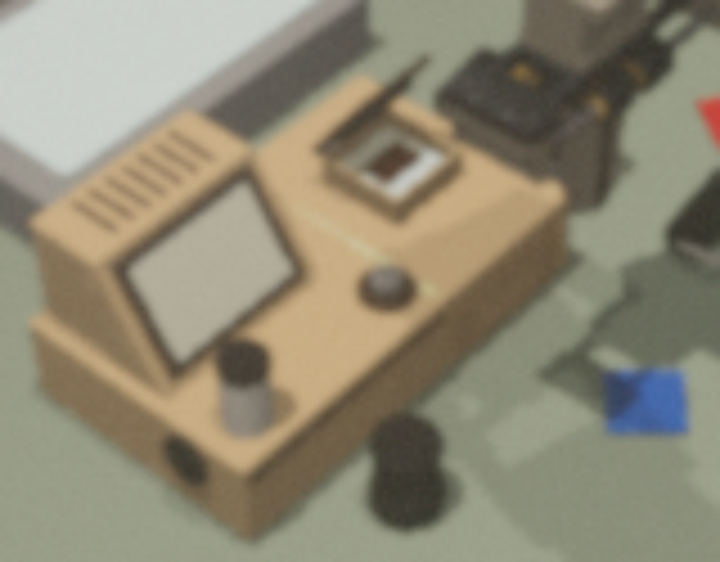

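View pics/top1.png

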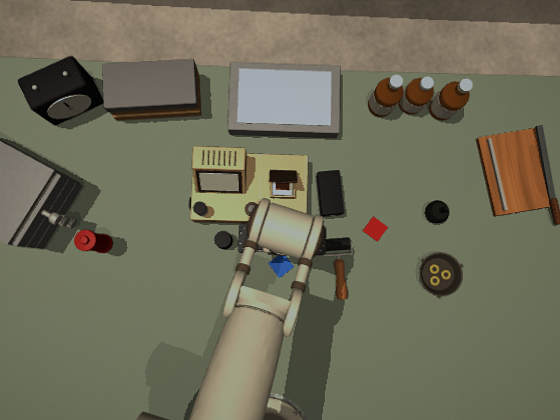

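The tray is flush with the front wall: both pushes stopped hard at the same place, and the panel no longer stands out. Now the lid.

Run:
```python
from h import *
def st(s): o=env.get_obs();print(s,round(o["t"],2),(o["tcp_pos"]-O).round(4),np.round(o["wrist_force"],1))
def w(th,r=.052,off=.005):
    return O+[.039-r*np.cos(th)+off*np.sin(th)+.010-.001,-.085,.0925+r*np.sin(th)+off*np.cos(th)]
s=w(1.3,off=.012)
env.move_straight(O+[-.15,-.085,.26],rate=.25)
env.move_to([s[0],s[1],.26],R);st("above")
env.move_straight(s,rate=.15);st("start")
for th in (1.15,1.0,.85,.7,.55,.4,.25,.12):
    h=env.move_straight(w(th),rate=.05,threshold=12);st(f"{th} {h}")
    if h: break
```

```text
above 10.73 [ 0.0444 -0.0849  0.2581] [1.  0.4 0.8]
start 11.64 [ 0.0464 -0.0852  0.1475] [ 0.9 -0.3  0.8]
1.15 False 12.09 [ 0.0315 -0.085   0.1425] [ 0.4 -0.5 -0.1]
1.0 False 12.4 [ 0.0239 -0.085   0.1388] [-0.1  0.6  0.3]
0.85 False 12.71 [ 0.0171 -0.085   0.1346] [-0.4  0.4 -0.2]
0.7 False 13.02 [ 0.0109 -0.0849  0.1294] [-1.  -0.3  0.3]
0.55 False 13.32 [ 0.0057 -0.0849  0.1234] [-0.4 -0.3 -0. ]
0.4 False 13.63 [ 0.0015 -0.0849  0.1168] [-0.3  0.6  1.1]
0.25 False 13.94 [-0.0016 -0.0849  0.1096] [-0.3 -0.6 -0.1]
0.12 False 14.22 [-0.0035 -0.0849  0.1031] [-0.3  0.2 -0.1]
```

Run:
```python
from h import *
def st(s): o=env.get_obs();print(s,round(o["t"],2),(o["tcp_pos"]-O).round(4),np.round(o["wrist_force"],1))
p=env.get_obs()["tcp_pos"]
h=env.move_straight([p[0],p[1],.088],rate=.02,threshold=10);st(f"press {h}")
h=env.move_straight([p[0],p[1],.086],rate=.02,threshold=14);st(f"press {h}")
env.move_straight([p[0],p[1],.2],rate=.2)
env.move_straight(O+[-.20,.0,.25],rate=.25);st("away")
im,d=snap("side","side2");im2,d2=snap("top","top2");np.save("side2.npy",d);np.save("top2.npy",d2)
a=cv2.resize(im[160:285,180:340],None,fx=4.5,fy=4.5);cv2.imwrite("pics/side2z.png",cv2.cvtColor(a,cv2.COLOR_RGB2BGR))
a=cv2.resize(im2[135:285,180:350],None,fx=4,fy=4);cv2.imwrite("pics/top2z.png",cv2.cvtColor(a,cv2.COLOR_RGB2BGR))
for c,dd in(("side",d),("top",d2)):
    P=cloud(c,dd)-O;k=(abs(P[...,0]-.005)<.03)&(abs(P[...,1]+.085)<.025)
    A=P[k];A=A[~np.isnan(A[:,0])]
    A=A[(A[:,2]>.08)&(A[:,2]<.13)]
    if len(A)>20: print(c,len(A),"slope",np.polyfit(A[:,0],A[:,2],1))
```

```text
press True 14.69 [-0.0029 -0.085   0.0978] [-1.4  0.8  5.4]
press True 14.97 [-0.0029 -0.0851  0.0978] [-1.3  0.3  5.5]
away 16.67 [-0.1998 -0.0003  0.2492] [ 0.5 -0.2  1.3]
side 248 slope [0.0005131  0.09850492]
top 449 slope [0.0018969  0.09805982]
```

View pics/side2z.png

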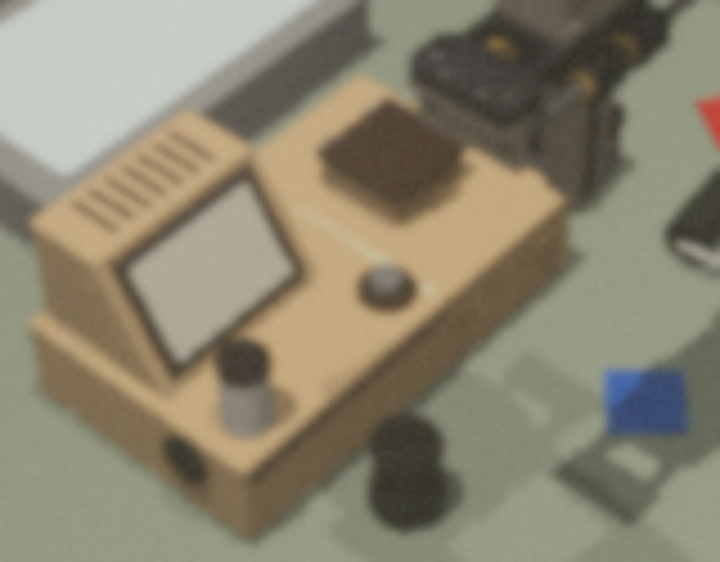

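View pics/top2z.png

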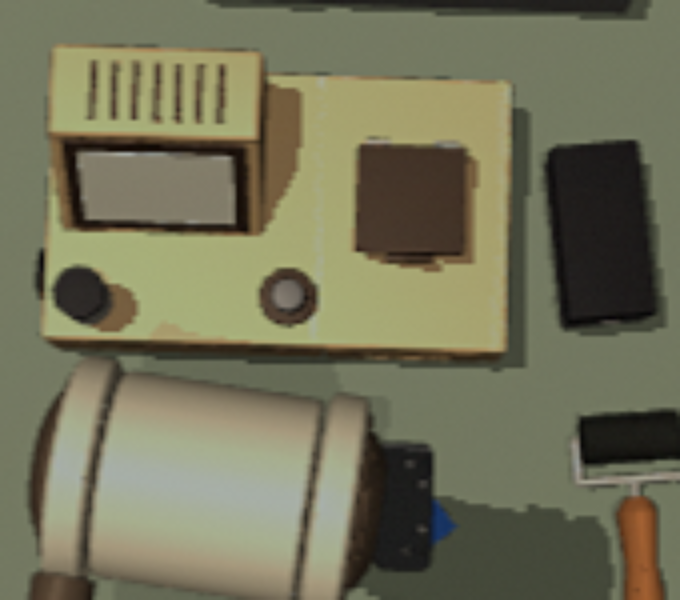

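The lid lies flat, with a fitted slope of about 0.001–0.002 in both depth images. The tray is flush and the filmcan, loupe and roller haven't moved. Now the button, at (287,296) in the enlarged picture.

Run:
```python
from h import *
def st(s): o=env.get_obs();print(s,round(o["t"],2),(o["tcp_pos"]-O).round(4),np.round(o["wrist_force"],1))
b=O+[-.059,-.008,0]
env.move_straight(b+[0,0,.2],rate=.2)
env.move_straight(b+[0,0,.095],rate=.12);st("over")
env.wait(.2)
h=env.move_straight(b+[0,0,.072],rate=.015,threshold=9);st(f"press {h}")
env.wait(.1);st("held")
h=env.move_straight(b+[0,0,.075],rate=.02,threshold=9);st(f"press2 {h}")
env.wait(.4);st("held")
```

```text
over 18.69 [-0.0582 -0.0081  0.096 ] [-0.3  0.2 -0.6]
press True 19.98 [-0.059  -0.008   0.0784] [0.  0.7 5.2]
held 20.07 [-0.059  -0.008   0.0784] [-0.9 -0.6  4.8]
press2 True 20.28 [-0.0589 -0.008   0.0783] [-2.9 -0.4  7.2]
held 20.68 [-0.059  -0.008   0.0783] [-2.  -0.8  7. ]
```

Run:
```python
from h import *
def st(s): o=env.get_obs();print(s,round(o["t"],2),(o["tcp_pos"]-O).round(4),np.round(o["wrist_force"],1))
b=O+[-.059,-.008,0]
env.move_straight(b+[0,0,.2],rate=.1)
env.move_straight(O+[-.22,-.0,.27],rate=.2);st("away")
env.wait(.5)
im,d=snap("side","side3");im2,d2=snap("top","top3")
a=cv2.resize(im[160:285,180:340],None,fx=4.5,fy=4.5);cv2.imwrite("pics/side3z.png",cv2.cvtColor(a,cv2.COLOR_RGB2BGR))
for c,dd in(("side",d),("top",d2)):
    P=cloud(c,dd)-O;k=(abs(P[...,0]-.005)<.03)&(abs(P[...,1]+.085)<.025)
    A=P[k];A=A[(A[:,2]>.08)&(A[:,2]<.13)]
    if len(A)>20: print(c,len(A),"lid",np.polyfit(A[:,0],A[:,2],1))
    for z0 in (d,):
        A=P[(np.hypot(P[...,0]+.059,P[...,1]+.008)<.007)];print("btn z",np.nanmedian(A[:,2]))
        A=P[(abs(P[...,0]+.1)<.04)&(abs(P[...,1]+.085)<.05)&(P[...,2]>.015)&(P[...,2]<.045)];print("front face x",len(A),np.percentile(A[:,0],[5,50]) if len(A) else None)
```

```text
away 23.08 [-2.198e-01 -1.000e-04  2.695e-01] [ 0.1 -0.8 -0.2]
side 251 lid [0.00361489 0.09828993]
btn z 0.08600084002666614
front face x 162 [-0.09473965 -0.09262718]
top 444 lid [0.00379018 0.09828564]
btn z 0.08408135310880652
front face x 45 [-0.09113032 -0.0904968 ]
```

View pics/side3z.png

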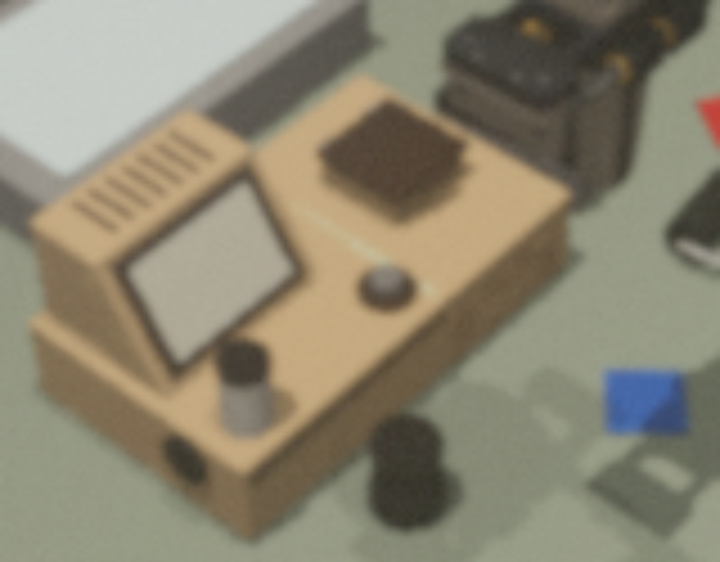

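View pics/top3.png

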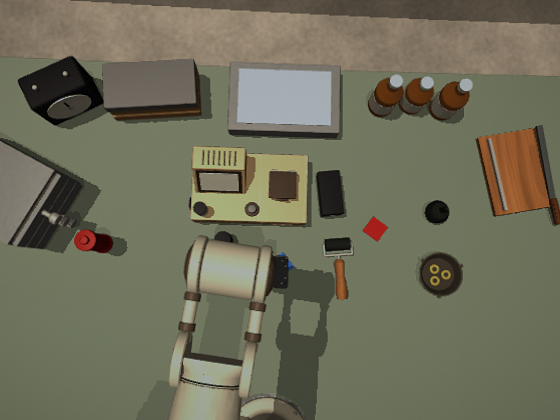

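Run:
```python
from h import *
env.job_done();print(env.get_obs()["t"])
```

```text
the job is handed in; nothing more can be done
the job is handed in; nothing more can be done
```

I pushed the tray in, swung the lid shut and pressed the advance button with closed fingertips, then handed the job in at about 24 s of the 54 s; no verdict was reported.

- **Tray:** It ran to a firm stop, and two pushes (stop thresholds of 7 and 12 N) ended within 0.3 mm of each other. That stop came 2–3 mm short of where my fitted editor pose put it. I took this as pose error, because the pictures show the panel flush with the editor's front.
- **Lid:** I pressed it down to a firm stop at the expected height. The last depth images show a slope below 0.004 rad.
- **Button:** The fingertip stopped at 78.3 mm against the expected 78 mm, so about 5.7 of its 6 mm. I held it there for 0.4 s at about 7 N with tray and lid shut. Afterwards the depth images put its top at 84–86 mm, so it is up again.
- **Surroundings:** The bystanders that show in the last pictures look unmoved, and the arm stands clear of everything.
- **Not checked:** The two slides are hidden inside the closed tray, so I could not see how they lie. The tray moved at only about 25 mm/s.

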